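# Hang the parts bin on the louvre rail and lock it under the keeper

### The arm

A 6-joint arm with a two-finger parallel gripper is mounted at the origin on a cart in front of the work surface, level with it; the furniture and walls round the work are solid. World frame = base frame: x ahead of the robot, y to its left, z up, the work surface at z = 0. Lengths are in mm, angles in rad, forces in N, time in s.
With the tool pointing down it reaches from about 225 to 725 mm from the base axis. Payload 3.1 kg.
Tool frame: the origin (TCP) lies midway between the tips of the shut fingers; the grasp point (between the pads) lies 19 mm behind it (ctrl.hold_point_z is the distance from the TCP to the grasp point, in mm); z points along the fingers, y is the line along which they close (so a half turn about z gives the same grasp; the last joint's range is limited). The gripper opens to 85 mm and grips with 20 to 120 N. Pads are 22 mm wide; open, the fingers measure 114 mm over their backs; the gripper's body (76 mm by 85 mm) begins 54 mm behind the grasp point. The pads swing forward as they close: fully open they stand 13 mm farther back than shut.
Start: joints at [-1.277, 0.048, 0.099, 1.622, 0, 1.443], TCP at [214.921, -478.984, 201.212] pointing down, gripper open.
Joint ranges: [-2.91, 2.91], [-0.99, 1.94], [-1.21, 1.42], [-2.12, 2.29], [-1.49, 1.47], [-3.14, 3.14]. Speed limits (rad/s): [2.79, 2.79, 3.14, 3.14, 3.14, 3.14].

### API

Orientations are given as a rotation vector (axis times angle).
In Python, from plant import ctrl gives the robot as it stands.
- The arm moves only by the tool play_rows, never from a script. Its argument "increments" is one flat list of numbers, 6 for each row, row after row: the shift along the tool's x, y, z in cm, then the turn, a rotation vector about the tool's x, y, z in degrees. A call has 1 to 5 rows; each row shifts and turns the commanded pose from where the row before left it, along the tool's axes as they then stand; what a row does not reach is not made up. A row lasts 1/12 s, in which the tool goes at most 41.7 mm and 7.16 degrees, less where a joint would pass 70% of its speed; a pose out of reach is approached as far as the arm can. A call is refused whole if a number of a shift passes 4.17 or a number of a turn 7.16, either way. A call with a gripper value outside its range is refused whole. "gripper" is the gripper command: -1 is fully open, 1 is shut, values between are in proportion, set as the call begins (left out, the last holds). The fingers move at their own pace and stop on an object; "squeeze" is the grip in N (left out, the last holds). Time passes only in rows, so rows that do not move let the fingers close. It gives the time, the measured TCP pose, the force, the opening and the grip force at its end, in the units of the state.
- ctrl.get_state(): the state, without advancing time (a new reading comes with each control period).
- ctrl.get_image(name): name is "scene" or "side" or "wrist"; returns the picture (400x640x3 uint8, blue, green, red); there is no depth.
- ctrl.camera_model(name): a dict with "K" (3x3 intrinsics, pixels), "eye" and "rotation" of the camera in the world. Camera axes: x right, y down, z forward; pixel columns grow to the right and rows downward; lengths in mm; the calibration is good to about 2 mm. The wrist camera is an equidistant fisheye: a pixel r from the principal point sees the ray r / f radians off the axis. A picture is of the moment at which its call begins: read the wrist's pose just before it. camera_model takes no time and is no camera call; for the wrist camera it gives the pose at the moment of the call.
- ctrl.sign_off(): hands the job in; it is judged then, once.
Trained networks look in the newest picture that a camera, given by its name, has taken for a name from the list of things; names that differ only in an ending like _2 or _b are one class to them, and where a whole thing is asked for, a point or a joint stands for the part that bears it (a point fixed in the world has none). Each returns a list of dicts, best first, with "conf" (0 to 1); they miss things now and then, are a little off and sometimes report something else, mostly with a low value. They report only what shows in the picture. A call takes as long as a camera call.
- ctrl.trace(thing, camera): "mask" (400x640 bool, what is visible of it) and "box" ([left, top, width, height] in pixels, round what is visible of it).
- ctrl.spot_point(thing, camera): "centre" ([row, column] in pixels: a listed point, or the origin of a listed thing).
The state is a dict: "time_s": time; "qpos": joint angles; "qvel": joint speeds; "joint_efforts": joint torques, N m; "position": TCP position; "tcp_rot": TCP orientation; "ft_force": force on the tool from outside, world axes, zero at the start; "ft_torque": the same for the moment, N m; "opening": finger opening in mm; "gripper_force": force on a finger pad.
Only numpy, scipy, OpenCV 4.12 (cv2) and the standard library are available. Lean on these libraries where they do the work, as an engineer would, in place of code of your own. Each camera call takes 0.05 s, during which the arm holds its last target. There are 200 camera calls.

### The job

Hang the small parts bin, with the eraser still in it, on the louvre rail of the bench stand: lift its rear lip over the rail's front blade, let the lip drop fully down into the slot in the open part of the rail, then slide the bin along to the left, under the keeper, until it is up against the end stop. Be gentle: feel for the slot rather than forcing the lip, and leave the wax tin, the ink roller and the roll of tape where they are.

Things in the scene. Friction and masses are not known exactly. Their poses are not given: they have to be found in the camera images.
- bin: Loose open-topped grey plastic parts bin, 80 long (x) x 52 wide (y) x 50 high, walls 3, about 0.13 kg. Origin at the centre of its underside, z up, +x to its rear, where the hanging lip is. Hold it from above, one finger outside each long side (52 across), midway along.
- bin_lip (a point): Middle of the lower edge of the bin's lip, at x 48.5, y 0, z 32 in the bin's frame. The lip is 36 wide: a flat bridge 4 thick at rim height (z 46 to 50) runs 10 back from the rear wall (x 40 to 50), and a tongue 3 thick (x 47 to 50) hangs from its end down to z 32, leaving a gap of 7 to the rear wall.
- bin_eraser: Grey block eraser, 22 x 36 x 12, lying loose in the bin. Origin at the centre of its underside.
- stand: Grey metal bench stand, fixed; its two posts carry a dark steel louvre rail on pins. Origin on the table, z up, +x to the rear, -x the front (robot side), +y along the rail to the left. Base plate 190 wide, 8 thick, x -60 to +45; posts' front x 26. The rail is clamped anywhere along its pins: its rear wall's front face (F) at stand x -20 to +20. Not measured: find it by touch. It does not give.
- rail_mid (a point): Mid-rail point, but on the front plane of the posts behind it: stand x 26, y 0, z 125; axes as the stand. The rail is an upright channel, y -90 to +90, slot open at the top. From F forward: slot 5 wide, then blade 4 thick, top edge z 125, front face down to z 77. The rear wall (4 thick, behind F) is higher, to z 139, so a tongue held above the blade can feel for it.
- rail_stop (a point): End of the open slot, again on the posts' front plane: stand x 26, y 75, z 125. A rubber stop fills the slot from y 75 on (gives 1 mm per 1.5 N, 4 at most). A keeper covers the slot from y 36, underside z 135, top z 139: only a lip fully down passes under. Fully down, the bridge rests on the blade: bin_lip at z 111; at the stop it is at y 57. Let go, the bin leans forward up to 0.08 rad.
- wax_tin: Round low tin, 91 across, 44 high, loose bystander. Origin at the centre of its underside.
- brayer: Ink roller with wooden handle, 82 x 178 x 32, lying loose, bystander. Origin at the centre of its underside.
- roll: Roll of masking tape, 104 across, 25 high, lying flat, loose bystander. Origin at the centre of its underside.

How it is judged (in metres and radians):
On the way:
1. the lip is fully down in the slot, in the open part of the rail (z of bin_lip in the frame of stand between 0.105 and 0.115 m and x of bin_lip in the frame of stand between -0.026 and 0.021 m and y of bin_lip in the frame of stand between -0.085 and 0.03 m), for 0.1 s.
At the end, for the whole second after the job is handed in: The bin hangs at rest with its lip fully down in the slot (bin_lip 105 to 115 mm up), under the keeper and within 5 mm of the end stop, leaning less than 0.2 rad and square to the rail within 0.12 rad, with the eraser in it (z of bin_lip in the frame of stand between 0.105 and 0.115 m and x of bin_lip in the frame of stand between -0.026 and 0.021 m and y of bin_lip in the frame of stand between 0.052 and 0.063 m and angle between bin's own z axis and vertical below 0.2 rad and angle between the y axis of bin and the y axis of stand, either way round below 0.12 rad and linear speed of bin below 0.02 m/s and z of bin_eraser in the frame of bin between -0.002 and 0.035 m and horizontal distance between bin_eraser and bin below 0.04 m); the robot touches nothing.
It fails at once if the bin or the gripper presses or knocks the stand with more than 25 N (contact force between any of bin, the arm, the fingers and stand above 25 N).
It fails at once if the wax tin, the ink roller or the roll of tape is moved by more than 3 cm (distance of any of wax_tin, brayer, roll from where it was at the start of the episode above 0.03 m).
It also fails if it takes over 53 s, if anything falls off the work surface, if the arm or the gripper's body presses on something with over 40 N, if the wrist force passes 120 N, or if a joint passes its speed limit or range.

## Working session

There is one attempt and no reset: what is moved stays moved. The work goes in short steps, Python scripts to look and compute and a tool call to move; the robot and the scene stay as the last step left them, time stands still between calls to the robot, and variables do not carry over. Pictures are saved under pics/ and viewed, at most 10 in all, crops included, and the job is handed in when it is done.

Besides the shell and the picture viewer there is one more tool, called after "Emit:" as name(argument=value, ...), one argument or row to a line, values as JSON. play_rows: Moves the arm, as the interface text tells. Its arguments: {"type":"object","properties":{"increments":{"type":"array","items":{"type":"number"}},"gripper":{"type":"number"},"squeeze":{"type":"number"}},"required":["increments"]}

```bash
mkdir -p pics; ls
cat > h.py <<'E'
from plant import ctrl
import numpy as np, cv2
from scipy.spatial.transform import Rotation as R
def ray(cam,row,col):
    m=ctrl.camera_model(cam);K=np.array(m["K"]);Rt=np.array(m["rotation"])
    x=(col-K[0,2])/K[0,0];y=(row-K[1,2])/K[1,1]
    if cam=="wrist":
        t=np.hypot(x,y);d=np.array([0,0,1.]) if t<1e-9 else np.array([x/t*np.sin(t),y/t*np.sin(t),np.cos(t)])
    else: d=np.array([x,y,1.])
    d=Rt@d
    return np.array(m["eye"],float),d/np.linalg.norm(d)
def atz(cam,row,col,z):
    e,d=ray(cam,row,col);return e+d*(z-e[2])/d[2]
def proj(cam,p):
    m=ctrl.camera_model(cam);K=np.array(m["K"]);Rt=np.array(m["rotation"])
    c=Rt.T@(np.array(p,float)-np.array(m["eye"]))
    if cam=="wrist":
        r=np.hypot(c[0],c[1]);t=np.arctan2(r,c[2]);q=c[:2]/r*t
    else:q=c[:2]/c[2]
    return K[0,0]*q[0]+K[0,2],K[1,1]*q[1]+K[1,2]
def tri(a,b):
    (e1,d1),(e2,d2)=a,b
    A=np.stack([d1,-d2],1);s=np.linalg.lstsq(A,e2-e1,rcond=None)[0]
    p,q=e1+s[0]*d1,e2+s[1]*d2
    return (p+q)/2,np.linalg.norm(p-q)
E
cat > a.py <<'E'
from h import *
np.set_printoptions(precision=1,suppress=True)
m=ctrl.camera_model("scene");print(m["eye"],np.array(m["rotation"])[:,2],m["K"][0])
m=ctrl.camera_model("side");print(m["eye"],np.array(m["rotation"])[:,2])
for c in ["scene","side"]:
    cv2.imwrite(f"pics/{c}0.png",ctrl.get_image(c))
pts={}
for n in ["bin","bin_lip","rail_mid","rail_stop","stand","wax_tin","brayer","roll","bin_eraser"]:
    for c in ["scene","side"]:
        r=ctrl.spot_point(n,c)
        if r:
            pts[n,c]=ray(c,*r[0]["centre"])
            print(n,c,[(np.round(k["centre"]),round(k["conf"],2)) for k in r[:2]],"z0:",atz(c,*r[0]["centre"],0))
    if (n,"scene") in pts and (n,"side") in pts: print("  tri",*tri(pts[n,"scene"],pts[n,"side"]))
s=ctrl.get_state();print(s)
E
python3 a.py
```

```text
picsTraceback (most recent call last):
  File "a.py", line 3, in <module>
    m=ctrl.camera_model("scene");print(m["eye"],np.array(m["rotation"])[:,2],m["K"][0])
                                                ~~~~~~~~~~~~~~~~~~~~~~~^^^^^
IndexError: too many indices for array: array is 1-dimensional, but 2 were indexed
```

```bash
python3 -c "
from plant import ctrl;print(ctrl.camera_model('scene'))"
sed -i 's/Rt=np.array(m\["rotation"\])/Rt=R.from_rotvec(m["rotation"]).as_matrix()/' h.py
sed -i '/camera_model/d' a.py; python3 a.py
```

```text
{'K': array([[490.99301815,   0.        , 318.55115519],
       [  0.        , 490.99301815, 202.98341764],
       [  0.        ,   0.        ,   1.        ]]), 'eye': array([  -38.16603077, -1007.32757214,   627.05800933]), 'rotation': array([-1.98432853,  0.73371339, -0.39022667])}
bin scene [(array([270., 287.]), 0.7)] z0: [ 420.7 -327.     0. ]
bin side [(array([219., 362.]), 0.86)] z0: [ 420.5 -335.6    0. ]
  tri [ 419.6 -330.6    3.4] 2.5047628506402146
bin_lip side [(array([203., 352.]), 0.72)] z0: [ 447.  -406.7    0. ]
rail_mid scene [(array([162., 328.]), 0.7), (array([308., 376.]), 0.67)] z0: [825.8  15.8   0. ]
rail_mid side [(array([212., 269.]), 0.94)] z0: [ 676.1 -357.     0. ]
  tri [ 645.2 -196.5  129.6] 2.6000123030009874
rail_stop scene [(array([153., 312.]), 0.83)] z0: [832.7 100.6   0. ]
rail_stop side [(array([238., 257.]), 0.91)] z0: [ 691.6 -247.7    0. ]
  tri [ 661.4 -114.6  121. ] 4.256576201615687
stand scene [(array([209., 318.]), 0.81)] z0: [ 628.  -179.6    0. ]
stand side [(array([257., 285.]), 0.81)] z0: [ 611.6 -181.6   -0. ]
  tri [ 617.1 -184.5   
[... 366 characters left out ...]
    -0.6] 9.30322394971122
roll scene [(array([307., 378.]), 0.64), (array([207., 318.]), 0.34)] z0: [ 481.1 -530.4    0. ]
roll side [(array([179., 340.]), 0.62)] z0: [ 481.3 -521.9    0. ]
  tri [ 482.4 -527.9   -3.3] 2.4842683104291545
bin_eraser scene [(array([272., 286.]), 0.57)] z0: [ 416.2 -330.2    0. ]
{'time_s': 1.0, 'qpos': array([-1.3,  0. ,  0.1,  1.6,  0. ,  1.4]), 'qvel': array([-0., -0., -0.,  0., -0.,  0.]), 'joint_efforts': array([  0. , -33.9,  32. ,   0. ,  -0. ,  -0. ]), 'position': array([ 214.9, -479. ,  201.2]), 'tcp_rot': array([3.1, 0.7, 0. ]), 'ft_force': array([0.3, 0.2, 0. ]), 'ft_torque': array([-0.,  0.,  0.]), 'gripper_force': 0.0, 'opening': 85.8990237246054}
```

```bash
python3 -c "
import cv2
for c in ['scene','side']:
    i=cv2.imread(f'pics/{c}0.png'); i=i[100:350,200:460] if c=='scene' else i[130:330,200:460]
    cv2.imwrite(f'pics/{c}0c.png',cv2.resize(i,None,fx=3,fy=3 if c=='side' else 2.4,interpolation=cv2.INTER_CUBIC))"
```

```text
(no output)
```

View pics/scene0c.png

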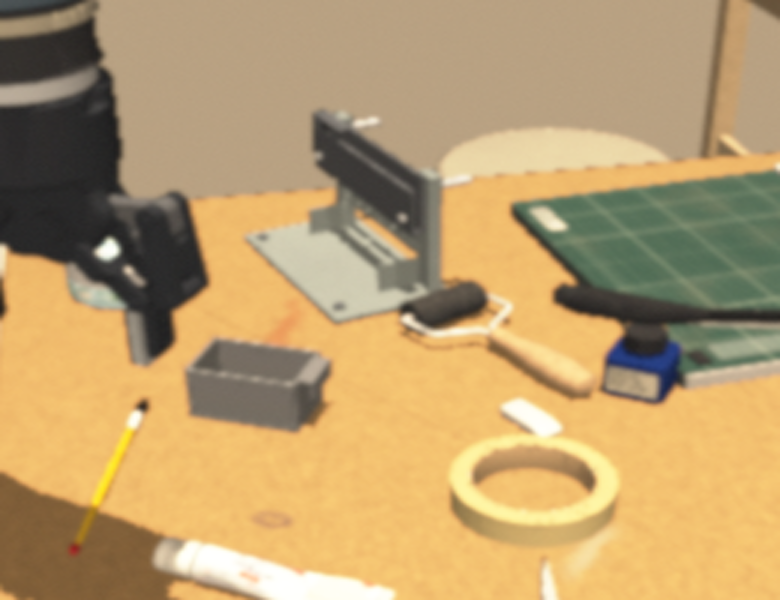

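View pics/side0c.png

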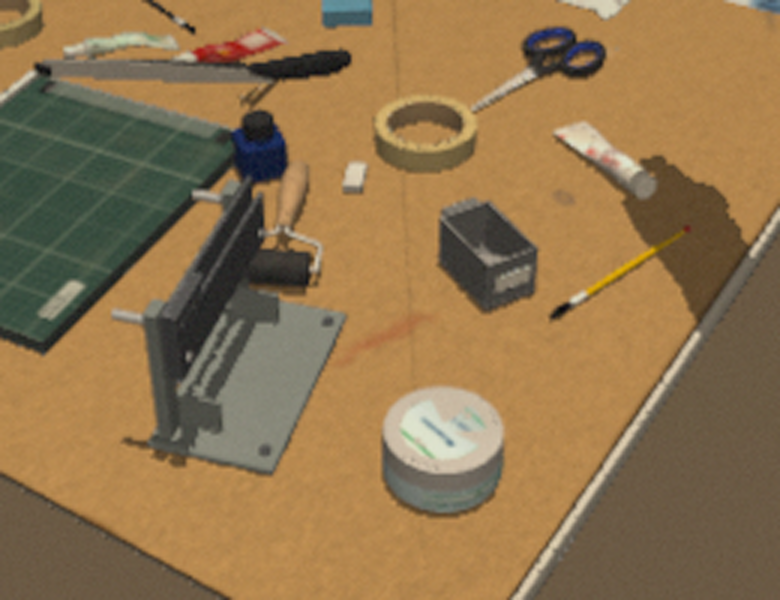

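```bash
cat > b.py <<'E'
from h import *
np.set_printoptions(precision=1,suppress=True)
S=lambda x,y:("scene",100+y/2.4,200+x/3)
D=lambda x,y:("side",130+y/3,200+x/3)
print("stand front corners L,R z8")
for L,Rr in[(S(248,238),S(337,321)),(D(272,470),D(346,315))]:
    a,b=atz(*L,8),atz(*Rr,8);v=a-b;print(a,b,np.linalg.norm(v),np.degrees(np.arctan2(-v[0],v[1])))
print("post tops / rail: ")
print("bin rim z50: Lf,Rf,Rr,Lr")
for q in[[S(214,341),S(188,378),S(302,388),S(318,352)],[D(537,246),D(487,266),D(441,212),D(488,203)]]:
    p=[atz(*k,50) for k in q];print(*p)
    v=p[3]-p[0]+p[2]-p[1];print("yaw",np.degrees(np.arctan2(v[1],v[0])),"centre",sum(p)/4)
# masks
for n,z in [("bin",50)]:
  for c in ["scene","side"]:
    r=ctrl.trace(n,c);print(c,r[0]["conf"],r[0]["box"]);np.save(f"m_{n}_{c}.npy",r[0]["mask"])
# fit bin hull to masks
from scipy.optimize import minimize
M={c:np.load(f"m_bin_{c}.npy").astype(np.uint8) for c in["scene","side"]}
P=np.array([[sx*40,sy*26,z] for sx in(-1,1) for sy in(-1,1) for z in(0,50)]+[[50,s*18,z] for s in(-1,1) for z in(32,50)],float)
def cost(v):
    t=np.radians(v[2]);o=0
    Q=P@np.array([[np.cos(t),np.sin(t),0],[-np.sin(t),np.cos(t),0],[0,0,1]])+[v[0],v[1],0]
    for c in M:
        h=cv2.convexHull(np.array([proj(c,q) for q in Q],np.float32)).astype(np.float64)
        im=np.zeros((1600,2560),np.uint8);cv2.fillPoly(im,[np.int32(h*4+2)],1)
        a=cv2.resize(im*255,(640,400),interpolation=cv2.INTER_AREA)/255.
        o+=np.abs(a-M[c]).sum()
    return o
for y0 in(-20,0):
  r=minimize(cost,[420,-331,y0],method="Nelder-Mead",options=dict(initial_simplex=[[420,-331,y0],[428,-331,y0],[420,-323,y0],[420,-331,y0+10]]))
  print(r.x,r.fun,M["scene"].sum(),M["side"].sum())
E
python3 b.py
```

```text
stand front corners L,R z8
[583.2 -89.2   8. ] [ 538.2 -266.     8. ] 182.36605728572673 -14.269599068118797
[586.6 -77.1   8. ] [ 540.7 -256.7    8. ] 185.34474031677908 -14.32624545715193
post tops / rail: 
bin rim z50: Lf,Rf,Rr,Lr
[ 415.7 -283.4   50. ] [ 371.6 -316.5   50. ] [ 419.6 -377.8   50. ] [ 459.2 -344.8   50. ]
yaw -53.23306556691759 centre [ 416.5 -330.6   50. ]
[ 378.  -304.6   50. ] [ 421.5 -275.9   50. ] [ 460.7 -350.2   50. ] [ 418.7 -365.    50. ]
yaw -59.32796436748877 centre [ 419.7 -323.9   50. ]
scene 0.97 [262.5, 240.6, 46.5, 39.7]
side 0.79 [347.5, 194.8, 33.3, 38.9]Traceback (most recent call last):
  File "b.py", line 31, in <module>
    r=minimize(cost,[420,-331,y0],method="Nelder-Mead",options=dict(initial_simplex=[[420,-331,y0],[428,-331,y0],[420,-323,y0],[420,-331,y0+10]]))
    res = _minimize_neldermead(fun, x0, args, callback, bounds=bounds,
                               **options)
    fsim[j] = func(sim[j])
              ~~~~^^^^^^^^
    fx = function(np.copy(x), *(wrapper_args + args))
  File "b.py", line 25, in cost
    h=cv2.convexHull(np.array([proj(c,q) for q in Q],np.float32)).astype(np.float64)
                               ~~~~^^^^^
  File "h.py", line 15, in proj
    m=ctrl.camera_model(cam);K=np.array(m["K"]);Rt=R.from_rotvec(m["rotation"]).as_matrix()
ValueError: time passes only in moves, steps and waits
```

```bash
sed -i 's/^def ray/_C={}\ndef cm(c):\n    if c not in _C or c=="wrist": _C[c]=ctrl.camera_model(c)\n    return _C[c]\ndef ray/; s/m=ctrl.camera_model(cam)/m=cm(cam)/' h.py
python3 - <<'E'
s=open('b.py').read()
i=s.index("# fit bin");t="from h import *\nnp.set_printoptions(precision=1,suppress=True)\n"+s[i:]
open('f.py','w').write(t.replace('(-20,0)','(-56,-50)')+"""
s=ctrl.get_state();print(s['time_s'],R.from_rotvec(s['tcp_rot']).as_matrix())
""")
E
python3 f.py
```

```text
[ 420.3 -321.4  -58.5] 117.78431372549018 1507 899
[ 420.2 -321.4  -58.6] 118.59607843137256 1507 899
1.1 [[ 0.9  0.4  0. ]
 [ 0.4 -0.9 -0. ]
 [-0.   0.  -1. ]]
```

```bash
cat >> h.py <<'E'
def plan(pos,yaw,n,start=None):
    """rows (cm,deg) in tool axes to bring the down-pointing TCP to pos with tool-x yaw (deg)"""
    s=ctrl.get_state();p=np.array(s["position"]);M=R.from_rotvec(s["tcp_rot"]).as_matrix()
    T=np.array([[np.cos(np.radians(yaw)),np.sin(np.radians(yaw)),0],[np.sin(np.radians(yaw)),-np.cos(np.radians(yaw)),0],[0,0,-1]])
    w=R.from_matrix(M.T@T).as_rotvec(degrees=True)/n
    for i in range(n):
        d=M.T@(np.array(pos)-p)/(n-i)
        d=np.round(d/10,2);wr=np.round(w,1)
        print(*d,*wr,sep=", ",end=",\n" if i%5<4 else "\n\n")
        p=p+M@d*10;M=M@R.from_rotvec(wr,degrees=True).as_matrix()
    print("end",p,"yaw",np.degrees(np.arctan2(M[1,0],M[0,0])),"now",s["time_s"],s["position"],s["ft_force"])
def yawof(s): M=R.from_rotvec(s["tcp_rot"]).as_matrix();return np.degrees(np.arctan2(M[1,0],M[0,0]))
E
python3 -c "
from h import *
plan([420,-324,200],122,15)"
```

```text
1.67, -0.38, 0.01, 0.0, 0.0, -6.5,
1.7, -0.19, 0.01, 0.0, 0.0, -6.5,
1.71, 0.0, 0.01, 0.0, 0.0, -6.5,
1.7, 0.2, 0.01, 0.0, 0.0, -6.5,
1.67, 0.39, 0.01, 0.0, 0.0, -6.5

1.62, 0.57, 0.01, 0.0, 0.0, -6.5,
1.54, 0.75, 0.01, 0.0, 0.0, -6.5,
1.44, 0.92, 0.01, 0.0, 0.0, -6.5,
1.33, 1.08, 0.01, 0.0, 0.0, -6.5,
1.2, 1.23, 0.01, 0.0, 0.0, -6.5

1.05, 1.35, 0.0, 0.0, 0.0, -6.5,
0.89, 1.46, 0.01, 0.0, 0.0, -6.5,
0.72, 1.56, 0.0, 0.0, 0.0, -6.5,
0.55, 1.63, 0.01, 0.0, 0.0, -6.5,
0.36, 1.68, 0.0, 0.0, 0.0, -6.5

end [ 419.98569942 -323.95399457  200.03089981] yaw 121.66780186722396 now 1.1 [ 214.93115679 -479.0002543   201.23344057] [-0.44435423 -0.22426176 -0.39848371]
```

Emit:
play_rows(
  increments=[1.67, -0.38, 0, 0, 0, -6.5, 1.7, -0.19, 0, 0, 0, -6.5, 1.71, 0, 0, 0, 0, -6.5, 1.7, 0.2, 0, 0, 0, -6.5, 1.67, 0.39, 0, 0, 0, -6.5],
  gripper=-1,
)

```text
time_s: 1.52
position: [283.8, -427.0, 201.2]
tcp_rot: [2.761, 1.498, 0.0]
ft_force: [0.4, -0.3, -0.4]
opening: 85.6
gripper_force: 0.0
```

Emit:
play_rows(
  increments=[1.62, 0.57, 0, 0, 0, -6.5, 1.54, 0.75, 0, 0, 0, -6.5, 1.44, 0.92, 0, 0, 0, -6.5, 1.33, 1.08, 0, 0, 0, -6.5, 1.2, 1.23, 0, 0, 0, -6.5],
)

```text
time_s: 1.93
position: [352.2, -375.2, 201.3]
tcp_rot: [2.231, 2.211, -0.0]
ft_force: [-0.2, -0.0, -0.6]
opening: 85.6
gripper_force: 0.0
```

Emit:
play_rows(
  increments=[1.05, 1.35, 0, 0, 0, -6.5, 0.89, 1.46, 0, 0, 0, -6.5, 0.72, 1.56, 0, 0, 0, -6.5, 0.55, 1.63, 0, 0, 0, -6.5, 0.36, 1.68, 0, 0, 0, -6.5],
)

```text
time_s: 2.35
position: [420.6, -323.4, 201.2]
tcp_rot: [1.523, 2.748, -0.0]
ft_force: [-0.3, -0.7, 0.5]
opening: 85.4
gripper_force: 0.0
```

Run:
```python
from h import *
np.set_printoptions(precision=1,suppress=True)
i=ctrl.get_image("wrist");s=ctrl.get_state();print(s["time_s"],s["position"],yawof(s),s["qpos"],cm("wrist"))
cv2.imwrite("pics/w1.png",i)
for n,z in[("bin",0),("bin_lip",32),("rail_mid",125),("rail_stop",125),("bin_eraser",3)]:
    r=ctrl.spot_point(n,"wrist")
    for k in r[:2]: print(n,k["centre"],k["conf"],atz("wrist",*k["centre"],z))
```

```text
2.4 [ 422.9 -321.4  201.1] 122.36408840909391 [-0.8  0.1  0.1  1.6  0.   0.2] {'K': array([[309.7,   0. , 325. ],
       [  0. , 309.7, 195.7],
       [  0. ,   0. ,   1. ]]), 'eye': array([ 382.1, -257.3,  374.1]), 'rotation': array([2.7, 0.8, 0.1])}
bin [166.4, 322.7] 0.74 [ 420.9 -324.7    0. ]
bin_lip [210.5, 323.8] 0.85 [ 445.1 -364.2   32. ]
rail_mid [198.7, 569.8] 0.64 [ 648.1 -188.3  125. ]
rail_stop [151.8, 604.5] 0.61 [ 661.7 -115.6  125. ]
bin_eraser [166.3, 325.3] 0.81 [ 421.  -324.4    3. ]
```

View pics/w1.png

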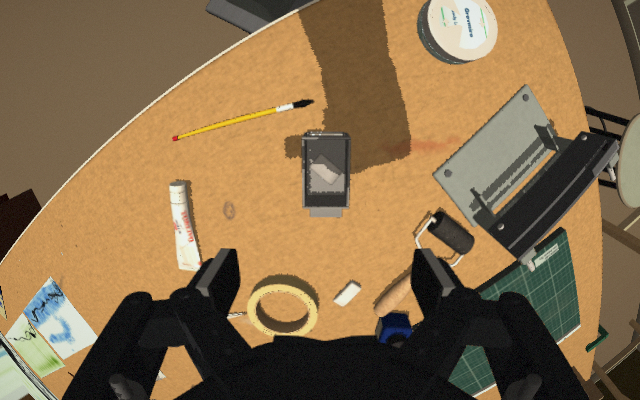

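Emit:
play_rows(
  increments=[-0.05, -0.3, 4.0, 0, 0, 0.5, 0, 0, 4.0, 0, 0, 0, 0, 0, 4.0, 0, 0, 0, 0, 0, 4.0, 0, 0, 0, 0, 0, 2.9, 0, 0, 0],
)

```text
time_s: 3.07
position: [415.3, -325.1, 8.5]
tcp_rot: [-1.545, -2.731, -0.001]
ft_force: [0.4, 0.4, -0.6]
opening: 85.2
gripper_force: 0.0
```

Emit:
play_rows(
  increments=[0, 0, 0, 0, 0, 0, 0, 0, 0, 0, 0, 0, 0, 0, 0, 0, 0, 0, 0, 0, 0, 0, 0, 0, 0, 0, 0, 0, 0, 0],
  gripper=1,
  squeeze=50,
)

```text
time_s: 3.48
position: [419.4, -328.0, 15.4]
tcp_rot: [1.541, 2.732, -0.003]
ft_force: [-0.2, 1.0, -1.0]
opening: 49.3
gripper_force: 51.7
```

Run:
```python
from h import *
np.set_printoptions(precision=1,suppress=True)
i=ctrl.get_image("wrist");s=ctrl.get_state();print(s["time_s"],s["position"],yawof(s),s["opening"],s["gripper_force"],s["ft_force"])
cv2.imwrite("pics/w2.png",i)
for n,z in[("bin_lip",32),("rail_mid",125),("rail_stop",125)]:
    r=ctrl.spot_point(n,"wrist")
    for k in r[:2]: print(n,k["centre"],k["conf"],atz("wrist",*k["centre"],z))
```

```text
3.5333 [ 419.3 -327.8   15. ] 121.1570158361053 49.36838933087907 52.02607413986698 [ 0.  -0.3  1.2]
bin_lip [311.2, 323.1] 0.67 [ 443.8 -369.4   32. ]
```

Emit:
play_rows(
  increments=[0, 0, -0.5, 0, 0, 0, 0, 0, -1.5, 0, 0, 0, 0, 0, -3.0, 0, 0, 0, 0, 0, -3.5, 0, 0, 0, 0, 0, -3.0, 0, 0, 0],
)

```text
time_s: 4.1
position: [417.0, -325.0, 128.1]
tcp_rot: [-1.542, -2.735, -0.001]
ft_force: [-0.2, -0.6, -0.7]
opening: 49.3
gripper_force: 52.0
```

Run:
```python
from h import *
s=ctrl.get_state();print(s["time_s"],s["position"],s["ft_force"],s["opening"])
plan([531,-182,132],167,10)
```

```text
4.1 [ 416.95574568 -325.03983717  128.12021886] [-0.21123996 -0.5769178  -0.66255221] 49.27201033368892
0.63, 1.72, -0.04, 0.0, -0.0, -4.6,
0.49, 1.76, -0.04, 0.0, -0.0, -4.6,
0.35, 1.8, -0.04, 0.0, -0.0, -4.6,
0.21, 1.82, -0.04, 0.0, -0.0, -4.6,
0.06, 1.83, -0.04, 0.0, -0.0, -4.6

-0.09, 1.83, -0.04, 0.0, -0.0, -4.6,
-0.23, 1.81, -0.04, 0.0, -0.0, -4.6,
-0.38, 1.79, -0.03, 0.0, -0.0, -4.6,
-0.52, 1.75, -0.04, 0.0, -0.0, -4.6,
-0.65, 1.71, -0.03, 0.0, -0.0, -4.6

end [ 530.99835982 -181.95967833  131.99705946] yaw 167.17270379573208 now 4.1 [ 416.95574568 -325.03983717  128.12021886] [-0.21123996 -0.5769178  -0.66255221]
```

Emit:
play_rows(
  increments=[0.63, 1.72, -0.04, 0, 0, -4.6, 0.49, 1.76, -0.04, 0, 0, -4.6, 0.35, 1.8, -0.04, 0, 0, -4.6, 0.21, 1.82, -0.04, 0, 0, -4.6, 0.06, 1.83, -0.04, 0, 0, -4.6],
)

```text
time_s: 4.52
position: [474.7, -253.2, 128.9]
tcp_rot: [-0.96, -2.99, -0.001]
ft_force: [-0.3, -0.2, -1.1]
opening: 49.2
gripper_force: 52.0
```

Emit:
play_rows(
  increments=[-0.09, 1.83, -0.04, 0, 0, -4.6, -0.23, 1.81, -0.04, 0, 0, -4.6, -0.38, 1.79, -0.04, 0, 0, -4.6, -0.52, 1.75, -0.04, 0, 0, -4.6, -0.65, 1.71, -0.04, 0, 0, -4.6],
)

```text
time_s: 4.93
position: [531.5, -181.6, 130.7]
tcp_rot: [-0.344, -3.121, -0.001]
ft_force: [-0.0, -0.2, -1.3]
opening: 49.2
gripper_force: 52.0
```

Emit:
play_rows(
  increments=[0, 0, 0, 0, 0, 0, 0, 0, 0, 0, 0, 0, 0, 0, 0, 0, 0, 0],
)

```text
time_s: 5.18
position: [531.0, -182.9, 130.8]
tcp_rot: [-0.352, -3.12, 0.0]
ft_force: [-0.3, 0.1, -1.2]
opening: 49.6
gripper_force: 52.0
```

Run:
```python
from h import *
np.set_printoptions(precision=4,suppress=True)
i=ctrl.get_image("wrist");s=ctrl.get_state();print(s["time_s"],s["position"],yawof(s),s["opening"],s["ft_force"])
m=cm("wrist");print(m["eye"],m["rotation"])
cv2.imwrite("pics/w3.png",i)
i2=ctrl.get_image("side");cv2.imwrite("pics/s3.png",i2[130:330,200:420]);i3=ctrl.get_image("scene");cv2.imwrite("pics/c3.png",i3[100:300,200:420])
tp=s["position"]
for n,z in[("bin_lip",tp[2]+17),("rail_mid",125),("rail_stop",125)]:
    rr={}
    for c in ["wrist","side","scene"]:
        r=ctrl.spot_point(n,c)
        for k in r[:1]: print(n,c,k["centre"],k["conf"],atz(c,*k["centre"],z));rr[c]=ray(c,*k["centre"])
    if "side" in rr and "scene" in rr: print("tri",*tri(rr["side"],rr["scene"]))
    if "side" in rr and "wrist" in rr: print("triW",*tri(rr["side"],rr["wrist"]))
a=cv2.resize(i[0:300,120:520],None,fx=2,fy=2,interpolation=cv2.INTER_CUBIC);cv2.imwrite("pics/w3c.png",a)
```

```text
5.2333 [ 531.0088 -183.2292  130.8979] 167.09106726838056 49.15265327188125 [ 0.1674 -0.7732 -0.2588]
[ 457.7096 -165.6334  303.9689] [2.2648 1.8046 0.2736]
bin_lip wrist [311.7, 324.4] 0.8 [ 579.5363 -193.9725  147.8979]
bin_lip side [207.2, 298.9] 0.62 [ 572.2271 -192.3533  147.8979]
bin_lip scene [161.7, 305.8] 0.57 [ 586.2988 -190.0934  147.8979]
tri [ 576.6329 -195.5848  149.3622] 10.554887436284192
triW [ 574.0129 -192.0273  150.755 ] 5.673722244282637
rail_mid side [210.8, 266.0] 0.76 [ 651.9399 -205.1989  125.    ]
rail_mid scene [163.7, 327.5] 0.84 [ 647.1941 -195.2277  125.    ]
tri [ 648.1493 -198.0695  128.0286] 6.593492311780699
rail_stop wrist [348.1, 437.3] 0.63 [ 664.4542 -115.2873  125.    ]
rail_stop side [235.1, 255.6] 0.95 [ 662.8018 -118.3144  125.    ]
rail_stop scene [154.0, 311.4] 0.73 [ 654.4874 -125.1503  125.    ]
tri [ 661.437  -119.1661  122.4385] 4.438811146196237
triW [ 662.1741 -115.8858  127.0722] 0.15188538138923022
```

View pics/w3c.png

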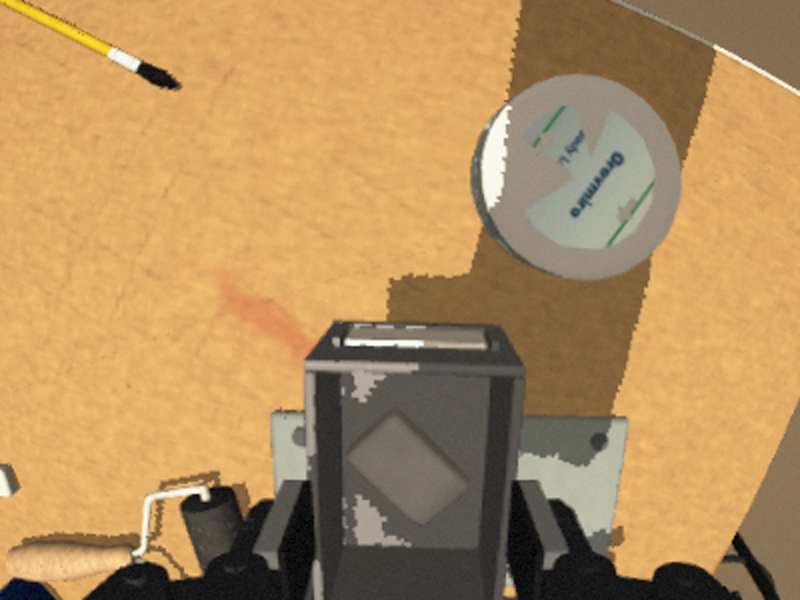

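Run:
```python
from h import *
np.set_printoptions(precision=1,suppress=True)
W=lambda x,y:("wrist",y/2,120+x/2)
def seg(a,b,z,n):
    a,b=atz(*W(*a),z),atz(*W(*b),z);v=b-a;print(n,a,b,np.linalg.norm(v),np.degrees(np.arctan2(-v[0],v[1])))
seg((272,411),(628,418),8,"base front R,L")
seg((305,363),(523,372),130.9-15+50,"bin front rim")
seg((345,548),(497,548),130.9-15+3,"bin floor rear")
print(yawof(ctrl.get_state()))
# edges on the raw
```

```text
base front R,L [ 542.3 -256.9    8. ] [587.9 -75.9   8. ] 186.6577913543555 -14.152704953708652
bin front rim [ 487.8 -197.1  165.9] [ 501.3 -147.9  165.9] 50.969017893740656 -15.291300870987136
bin floor rear [ 565.  -212.8  118.9] [ 577.1 -161.   118.9] 53.21147642805914 -13.087163782651295
167.1548817281202
```

Run:
```python
import cv2
a=cv2.resize(cv2.imread('pics/s3.png')[30:180],None,fx=3.6,fy=3.6,interpolation=cv2.INTER_CUBIC);cv2.imwrite('pics/s3c.png',a)
a=cv2.resize(cv2.imread('pics/c3.png')[0:130,40:200],None,fx=4.5,fy=4.5,interpolation=cv2.INTER_CUBIC);cv2.imwrite('pics/c3c.png',a)
```

```text
(no output)
```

View pics/s3c.png

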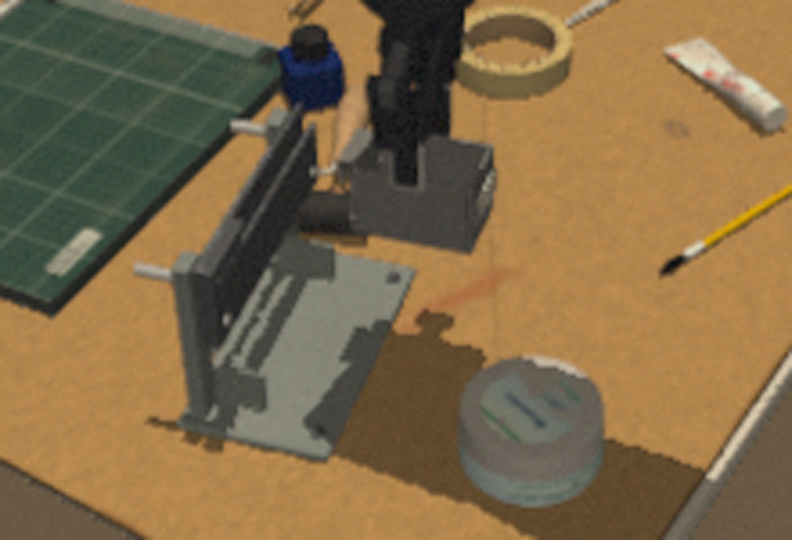

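View pics/c3c.png

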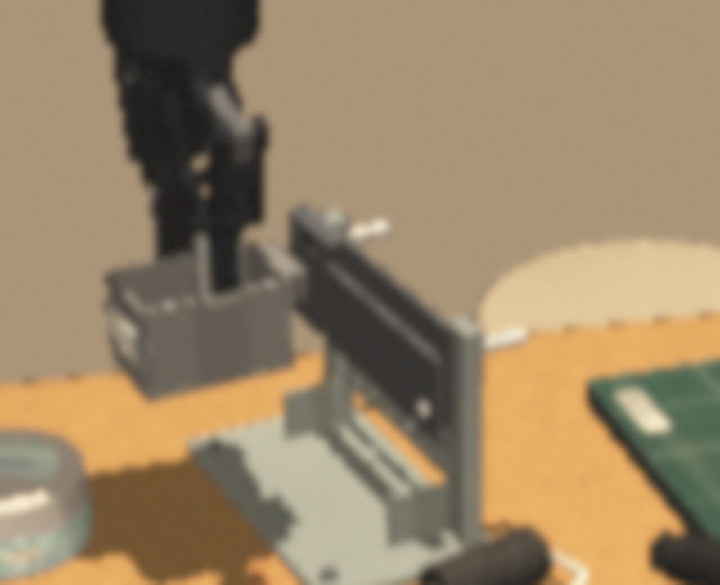

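Run:
```python
from h import *
np.set_printoptions(precision=1,suppress=True)
t=np.radians(-14.1);X=np.array([np.cos(t),np.sin(t),0]);Y=np.array([-np.sin(t),np.cos(t),0]);o=np.array([622,-186,0])
S=lambda x,y:("scene",100+y/4.5,240+x/4.5)
D=lambda x,y:("side",160+y/3.6,200+x/3.6)
for n,q,z in[("blade L scene",S(330,265),125),("blade R scene",S(437,357),125),("blade R side",D(312,127),125),("wall R side",D(300,106),139),("postR front top scene",S(455,325),139),("lower rail front R",S(436,433),77),("lower front L",S(300,305),77),("side lower front L",D(215,350),77),("base fl side",D(328,458),8),("base fr side",D(415,272),8)]:
    p=atz(*q,z)-o;print(n,p@X,p@Y)
```

```text
blade L scene 8.607857413802122 38.32154811455206
blade R scene 9.090046991165067 -86.24497891972554
blade R side 8.085663882042862 -82.5680869354442
wall R side 16.971207010037283 -85.29250838308327
postR front top scene 20.50719185308934 -83.89642852586675
lower rail front R 12.259729982946215 -78.28871477563395
lower front L 13.277802262604517 92.38644737497626
side lower front L 10.538240997115683 92.75762736965511
base fl side -62.45369761948415 98.29861666954255
base fr side -62.15091464801499 -86.25170054134504
```

Emit:
play_rows(
  increments=[0, 0, 0.5, 0, 0, 0.3, 0, 0, 0.5, 0, 0, 0.2, 0, 0, 0.5, 0, 0, 0, 0, 0, 0.25, 0, 0, 0, -0.2, 0, 0, 0, 0, 0],
)

```text
time_s: 6.2
position: [532.7, -182.8, 112.2]
tcp_rot: [-0.364, -3.118, -0.001]
ft_force: [-0.2, -0.3, -1.6]
opening: 49.4
gripper_force: 52.0
```

Emit:
play_rows(
  increments=[-0.8, 0, 0, 0, 0, 0, -1.1, 0, 0, 0, 0, 0, -0.9, 0, 0, 0, 0, 0, -0.6, 0, 0, 0, 0, 0, -0.3, 0, 0, 0, 0, 0],
)

```text
time_s: 6.62
position: [570.9, -192.2, 113.7]
tcp_rot: [0.364, 3.12, -0.0]
ft_force: [-1.0, 0.8, -0.2]
opening: 49.5
gripper_force: 52.0
```

Emit:
play_rows(
  increments=[-0.2, 0, 0, 0, 0, 0, -0.1, 0, 0, 0, 0, 0, -0.1, 0, 0, 0, 0, 0],
)

```text
time_s: 6.87
position: [573.5, -192.8, 113.7]
tcp_rot: [-0.365, -3.12, -0.0]
ft_force: [0.7, -0.3, -1.8]
opening: 49.4
gripper_force: 52.0
```

Run:
```python
from h import *
np.set_printoptions(precision=2,suppress=True)
s=ctrl.get_state();print(s["time_s"],s["position"],yawof(s),s["ft_force"],s["ft_torque"])
i=ctrl.get_image("side")[160:280,200:340];j=ctrl.get_image("scene")[80:200,250:390]
cv2.imwrite("pics/p4.png",cv2.resize(np.hstack([i,j]),None,fx=2.85,fy=2.85,interpolation=cv2.INTER_CUBIC))
cv2.imwrite("pics/p4.png",cv2.resize(np.vstack([i,j]),None,fx=2.5,fy=2.5,interpolation=cv2.INTER_CUBIC))
```

```text
6.8667 [ 573.51 -192.75  113.72] 166.66646202829884 [ 0.7  -0.3  -1.79] [-0.01  0.   -0.01]
```

View pics/p4.png

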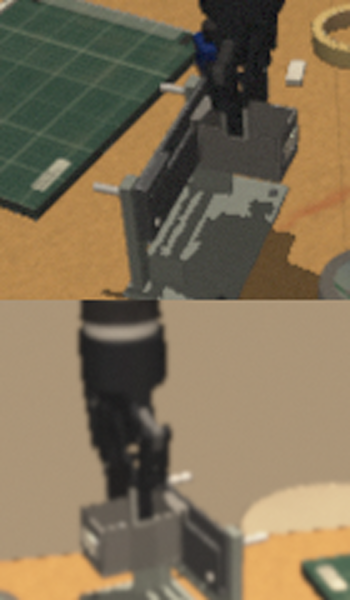

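Emit:
play_rows(
  increments=[-0.12, 0, 0, 0, 0, 0, -0.12, 0, 0, 0, 0, 0, -0.12, 0, 0, 0, 0, 0, -0.12, 0, 0, 0, 0, 0],
)

```text
time_s: 7.3
position: [578.3, -193.9, 113.8]
tcp_rot: [0.365, 3.12, -0.0]
ft_force: [1.2, 0.2, -1.3]
opening: 49.3
gripper_force: 52.0
```

Emit:
play_rows(
  increments=[-0.08, 0, 0, 0, 0, 0, -0.08, 0, 0, 0, 0, 0, -0.08, 0, 0, 0, 0, 0],
)

```text
time_s: 7.55
position: [580.6, -194.4, 113.7]
tcp_rot: [-0.365, -3.12, -0.0]
ft_force: [0.0, 0.3, -2.1]
opening: 49.3
gripper_force: 52.0
```

Emit:
play_rows(
  increments=[-0.07, 0, 0, 0, 0, 0, -0.07, 0, 0, 0, 0, 0, -0.07, 0, 0, 0, 0, 0],
)

```text
time_s: 7.8
position: [582.7, -194.9, 113.7]
tcp_rot: [-0.365, -3.12, -0.0]
ft_force: [-0.5, -0.5, -0.8]
opening: 49.1
gripper_force: 52.0
```

Emit:
play_rows(
  increments=[-0.07, 0, 0, 0, 0, 0, -0.07, 0, 0, 0, 0, 0],
)

```text
time_s: 7.97
position: [584.1, -195.3, 113.7]
tcp_rot: [0.365, 3.12, 0.0]
ft_force: [-0.5, 0.2, -0.8]
opening: 48.6
gripper_force: 52.0
```

Emit:
play_rows(
  increments=[-0.07, 0, 0, 0, 0, 0, -0.07, 0, 0, 0, 0, 0],
)

```text
time_s: 8.13
position: [585.4, -195.6, 113.7]
tcp_rot: [-0.365, -3.12, -0.0]
ft_force: [0.3, 0.1, -1.3]
opening: 49.2
gripper_force: 52.0
```

Emit:
play_rows(
  increments=[-0.07, 0, 0, 0, 0, 0, -0.07, 0, 0, 0, 0, 0],
)

```text
time_s: 8.3
position: [586.2, -195.8, 113.6]
tcp_rot: [-0.364, -3.119, -0.0]
ft_force: [-2.3, 1.1, -0.6]
opening: 49.0
gripper_force: 52.1
```

Emit:
play_rows(
  increments=[-0.07, 0, 0, 0, 0, 0, -0.07, 0, 0, 0, 0, 0],
)

```text
time_s: 8.47
position: [586.2, -195.8, 113.4]
tcp_rot: [-0.364, -3.116, -0.0]
ft_force: [-4.9, 1.4, 1.1]
opening: 49.2
gripper_force: 52.3
```

Run:
```python
from h import *
np.set_printoptions(precision=3,suppress=True)
s=ctrl.get_state();M=R.from_rotvec(s["tcp_rot"]).as_matrix()
print(s["time_s"],s["position"],yawof(s),"tool F",M.T@s["ft_force"],"T",M.T@s["ft_torque"]);print(M)
```

```text
8.4667 [ 586.187 -195.793  113.424] 166.66794171543864 tool F [ 5.072  0.209 -1.039] T [ 0.101  1.408 -0.111]
[[-0.973  0.231 -0.004]
 [ 0.231  0.973  0.001]
 [ 0.004 -0.    -1.   ]]
```

Emit:
play_rows(
  increments=[0, 0, 0, 0, 0, -0.5, 0, 0, 0, 0, 0, -0.5, 0, 0, 0, 0, 0, 0],
)

```text
time_s: 8.72
position: [586.1, -196.4, 113.4]
tcp_rot: [-0.338, -3.119, 0.001]
ft_force: [-4.2, -1.2, 1.2]
opening: 49.2
gripper_force: 52.4
```

```bash
cat > t.py <<'E'
from h import *
np.set_printoptions(precision=3,suppress=True)
s=ctrl.get_state();M=R.from_rotvec(s["tcp_rot"]).as_matrix()
print(s["time_s"],s["position"],yawof(s),"tool F",M.T@s["ft_force"],"T",M.T@s["ft_torque"],"tilt",-M[2,:2])
E
python3 t.py
```

```text
8.7167 [ 586.081 -196.427  113.412] 167.62811025170285 tool F [ 3.878 -2.089 -1.186] T [0.245 1.095 0.131] tilt [-0.004  0.001]
```

Emit:
play_rows(
  increments=[0.15, 0, 0, 0, 0, 0, 0.15, 0, 0, 0, 0, 0, 0, 0, 0.15, 0, 0, 0, 0, 0, 0.15, 0, 0, 0],
)

```text
time_s: 9.05
position: [585.8, -195.7, 110.9]
tcp_rot: [0.337, 3.122, -0.0]
ft_force: [0.0, -0.6, -1.5]
opening: 49.1
gripper_force: 52.0
```

Emit:
play_rows(
  increments=[0, 0, 0.12, 0, 0, 0, 0, 0, 0.12, 0, 0, 0, 0, 0, 0.1, 0, 0, 0],
)

```text
time_s: 9.3
position: [585.3, -195.5, 107.0]
tcp_rot: [0.337, 3.123, 0.0]
ft_force: [-0.0, -0.3, -1.2]
opening: 49.2
gripper_force: 52.0
```

```bash
python3 t.py
```

```text
9.3 [ 585.269 -195.501  107.027] 167.67302849788985 tool F [-0.054 -0.285  1.173] T [-0.006 -0.039  0.027] tilt [ 0. -0.]
```

Emit:
play_rows(
  increments=[0, 0, 0.1, 0, 0, 0, 0, 0, 0.1, 0, 0, 0, 0, 0, 0.1, 0, 0, 0],
)

```text
time_s: 9.55
position: [585.2, -195.6, 104.2]
tcp_rot: [-0.337, -3.123, 0.0]
ft_force: [-0.8, 0.1, -1.0]
opening: 49.4
gripper_force: 52.0
```

Emit:
play_rows(
  increments=[0, 0, 0.1, 0, 0, 0, 0, 0, 0.1, 0, 0, 0],
)

```text
time_s: 9.72
position: [585.2, -195.6, 102.2]
tcp_rot: [0.338, 3.123, 0.0]
ft_force: [-0.6, -0.4, -1.8]
opening: 49.2
gripper_force: 52.0
```

Emit:
play_rows(
  increments=[0, 0, 0.12, 0, 0, 0, 0, 0, 0.12, 0, 0, 0, 0, 0, 0.12, 0, 0, 0],
)

```text
time_s: 9.97
position: [585.2, -195.6, 98.6]
tcp_rot: [0.337, 3.123, -0.0]
ft_force: [0.1, 0.1, -0.3]
opening: 49.4
gripper_force: 52.0
```

Emit:
play_rows(
  increments=[0, 0, 0.12, 0, 0, 0, 0, 0, 0.12, 0, 0, 0],
)

```text
time_s: 10.13
position: [585.1, -195.6, 96.2]
tcp_rot: [0.338, 3.123, 0.0]
ft_force: [0.3, 0.1, -0.9]
opening: 49.4
gripper_force: 52.0
```

Emit:
play_rows(
  increments=[0, 0, 0.1, 0, 0, 0, 0, 0, 0.1, 0, 0, 0],
)

```text
time_s: 10.3
position: [585.1, -195.6, 94.2]
tcp_rot: [-0.337, -3.123, -0.0]
ft_force: [0.0, -0.7, -1.3]
opening: 49.4
gripper_force: 52.0
```

Emit:
play_rows(
  increments=[0, 0, 0.1, 0, 0, 0, 0, 0, 0.1, 0, 0, 0],
)

```text
time_s: 10.47
position: [585.1, -195.6, 92.6]
tcp_rot: [0.337, 3.123, -0.0]
ft_force: [-1.4, 1.0, 1.0]
opening: 49.0
gripper_force: 52.4
```

Emit:
play_rows(
  increments=[0, 0, 0.07, 0, 0, 0, 0, 0, 0.07, 0, 0, 0],
)

```text
time_s: 10.63
position: [585.1, -195.6, 91.6]
tcp_rot: [0.337, 3.123, -0.0]
ft_force: [-2.8, 0.4, 3.2]
opening: 49.2
gripper_force: 52.7
```

```bash
python3 t.py
```

```text
10.6333 [ 585.131 -195.585   91.576] 167.6673025626337 tool F [ 2.852 -0.177 -3.202] T [0.007 0.378 0.012] tilt [0. 0.]
```

Emit:
play_rows(
  increments=[0, 0, -0.06, 0, 0, 0, 0, 0.2, 0, 0, 0, 0, -0.01, 0.4, 0, 0, 0, 0, -0.01, 0.4, 0, 0, 0, 0],
)

```text
time_s: 10.97
position: [587.9, -186.7, 92.1]
tcp_rot: [0.339, 3.122, -0.003]
ft_force: [-1.3, -1.4, 1.6]
opening: 49.0
gripper_force: 52.6
```

```bash
python3 t.py
```

```text
10.9667 [ 587.936 -186.663   92.081] 167.6094307074925 tool F [ 1.009 -1.654 -1.623] T [0.562 0.001 0.041] tilt [0.001 0.002]
```

Emit:
play_rows(
  increments=[-0.01, 0.4, 0, 0, 0, 0, -0.01, 0.4, 0, 0, 0, 0, -0.01, 0.4, 0, 0, 0, 0, -0.01, 0.4, 0, 0, 0, 0],
)

```text
time_s: 11.3
position: [591.6, -170.0, 91.7]
tcp_rot: [0.337, 3.123, -0.001]
ft_force: [-0.2, -1.8, 2.8]
opening: 49.0
gripper_force: 52.5
```

```bash
python3 t.py
```

```text
11.3 [ 591.632 -170.003   91.729] 167.67335978098413 tool F [-0.141 -1.762 -2.75 ] T [ 0.534 -0.073  0.103] tilt [0.001 0.   ]
```

Emit:
play_rows(
  increments=[-0.01, 0.4, 0, 0, 0, 0, -0.01, 0.4, 0, 0, 0, 0, -0.01, 0.4, 0, 0, 0, 0, -0.01, 0.4, 0, 0, 0, 0],
)

```text
time_s: 11.63
position: [595.3, -154.3, 91.6]
tcp_rot: [0.337, 3.123, -0.0]
ft_force: [-0.9, -2.5, 2.5]
opening: 49.2
gripper_force: 52.5
```

```bash
python3 t.py
```

```text
11.6333 [ 595.299 -154.342   91.559] 167.67304156153767 tool F [ 0.324 -2.663 -2.453] T [ 0.535 -0.16   0.088] tilt [0. 0.]
```

Emit:
play_rows(
  increments=[-0.01, 0.3, 0, 0, 0, 0, -0.01, 0.4, 0, 0, 0, 0, -0.01, 0.4, 0, 0, 0, 0, -0.01, 0.3, 0, 0, 0, 0],
)

```text
time_s: 11.97
position: [598.6, -140.7, 91.5]
tcp_rot: [0.337, 3.123, 0.0]
ft_force: [-1.4, -1.7, 1.7]
opening: 49.5
gripper_force: 52.5
```

```bash
python3 t.py
```

```text
11.9667 [ 598.593 -140.706   91.531] 167.67359254282812 tool F [ 0.983 -1.966 -1.676] T [ 0.507 -0.176  0.122] tilt [ 0. -0.]
```

Emit:
play_rows(
  increments=[-0.01, 0.3, 0, 0, 0, 0, -0.01, 0.3, 0, 0, 0, 0, 0, 0.2, 0, 0, 0, 0, -0.01, 0.15, 0, 0, 0, 0],
)

```text
time_s: 12.3
position: [600.8, -131.7, 91.5]
tcp_rot: [-0.337, -3.123, -0.0]
ft_force: [-1.0, -2.4, 3.3]
opening: 49.4
gripper_force: 52.5
```

Emit:
play_rows(
  increments=[0, 0.12, 0, 0, 0, 0, 0, 0.12, 0, 0, 0, 0, -0.01, 0.12, 0, 0, 0, 0],
)

```text
time_s: 12.55
position: [601.6, -128.4, 91.5]
tcp_rot: [-0.338, -3.123, 0.0]
ft_force: [0.1, -2.5, 2.7]
opening: 49.4
gripper_force: 52.5
```

```bash
python3 t.py
```

```text
12.55 [ 601.626 -128.437   91.482] 167.6593067887061 tool F [-0.626 -2.395 -2.684] T [ 0.558 -0.125  0.097] tilt [-0.  0.]
```

Emit:
play_rows(
  increments=[0, 0.12, 0, 0, 0, 0, 0, 0.12, 0, 0, 0, 0, -0.01, 0.12, 0, 0, 0, 0],
)

```text
time_s: 12.8
position: [602.5, -124.9, 91.5]
tcp_rot: [-0.338, -3.123, 0.0]
ft_force: [0.0, -1.5, 3.2]
opening: 49.4
gripper_force: 52.5
```

Emit:
play_rows(
  increments=[0, 0.1, 0, 0, 0, 0, -0.01, 0.1, 0, 0, 0, 0],
)

```text
time_s: 12.97
position: [603.0, -122.9, 91.5]
tcp_rot: [-0.337, -3.123, 0.0]
ft_force: [-0.6, -1.8, 3.6]
opening: 49.0
gripper_force: 52.5
```

Emit:
play_rows(
  increments=[0, 0.1, 0, 0, 0, 0, 0, 0.1, 0, 0, 0, 0],
)

```text
time_s: 13.13
position: [603.5, -121.0, 91.5]
tcp_rot: [0.337, 3.123, 0.0]
ft_force: [0.2, -2.3, 2.8]
opening: 49.5
gripper_force: 52.5
```

Emit:
play_rows(
  increments=[-0.01, 0.1, 0, 0, 0, 0, 0, 0.1, 0, 0, 0, 0],
)

```text
time_s: 13.3
position: [604.0, -119.2, 91.5]
tcp_rot: [-0.338, -3.123, 0.001]
ft_force: [-0.8, -2.2, 3.1]
opening: 49.0
gripper_force: 52.5
```

Emit:
play_rows(
  increments=[0, 0.1, 0, 0, 0, 0, -0.01, 0.1, 0, 0, 0, 0],
)

```text
time_s: 13.47
position: [604.3, -117.9, 91.5]
tcp_rot: [-0.338, -3.123, 0.002]
ft_force: [-1.9, -4.8, 2.9]
opening: 49.5
gripper_force: 52.5
```

Emit:
play_rows(
  increments=[0, 0.1, 0, 0, 0, 0, 0, 0.1, 0, 0, 0, 0],
)

```text
time_s: 13.63
position: [604.6, -116.5, 91.5]
tcp_rot: [-0.339, -3.123, 0.004]
ft_force: [-0.9, -6.2, 1.2]
opening: 49.4
gripper_force: 52.5
```

Emit:
play_rows(
  increments=[0, -0.1, 0, 0, 0, 0, 0, -0.1, -0.05, 0, 0, 0, 0, 0, 0, 0, 0, 0],
)

```text
time_s: 13.88
position: [604.6, -116.9, 91.9]
tcp_rot: [-0.337, -3.123, -0.001]
ft_force: [0.4, -1.9, 1.8]
opening: 49.3
gripper_force: 52.6
```

Emit:
play_rows(
  increments=[0, 0, 0, 0, 0, 0, 0, 0, 0, 0, 0, 0, 0, 0, 0, 0, 0, 0, 0, 0, 0, 0, 0, 0, 0, 0, 0, 0, 0, 0],
  gripper=-0.5,
)

```text
time_s: 14.3
position: [604.3, -116.5, 91.5]
tcp_rot: [-0.336, -3.123, -0.002]
ft_force: [-0.7, 0.6, 0.3]
opening: 64.3
gripper_force: 0.0
```

```bash
python3 t.py
python3 - <<'E'
from h import *
i=ctrl.get_image("side")[160:280,200:340];j=ctrl.get_image("scene")[80:200,250:390]
cv2.imwrite("pics/p5.png",cv2.resize(np.hstack([i,j]),None,fx=2.85,fy=2.85,interpolation=cv2.INTER_CUBIC))
cv2.imwrite("pics/w5.png",ctrl.get_image("wrist"))
E
```

```text
14.3 [ 604.313 -116.541   91.54 ] 167.70315421837478 tool F [ 0.846  0.404 -0.264] T [0.004 0.043 0.01 ] tilt [-0.001 -0.001]
```

View pics/p5.png

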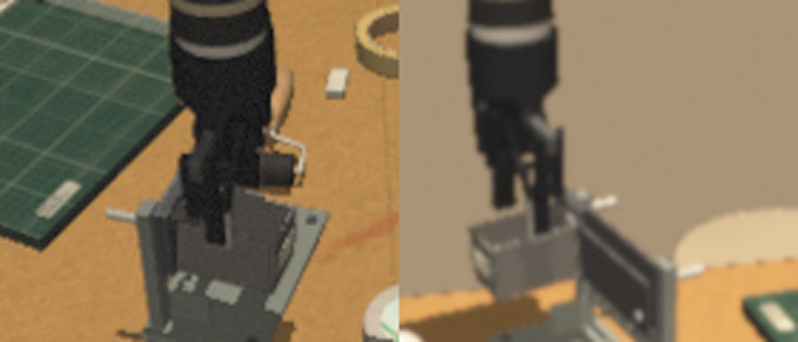

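The bin hangs at the left end of the rail (side crop about 240,230; scene crop about 520,250) and the fingers are free of it. I'm retracting straight up.

Emit:
play_rows(
  increments=[0, 0, -0.5, 0, 0, 0, 0, 0, -1.5, 0, 0, 0, 0, 0, -3.0, 0, 0, 0, 0, 0, -3.5, 0, 0, 0, 0, 0, -3.5, 0, 0, 0],
)

```text
time_s: 14.87
position: [603.7, -116.9, 212.8]
tcp_rot: [-0.337, -3.122, -0.001]
ft_force: [0.6, -1.0, 0.9]
opening: 64.1
gripper_force: 0.0
```

Emit:
play_rows(
  increments=[2, 0, -1.0, 0, 0, 0, 3, 0, 0, 0, 0, 0, 2, 0, 0, 0, 0, 0, 0, 0, 0, 0, 0, 0, 0, 0, 0, 0, 0, 0],
)

```text
time_s: 15.28
position: [535.8, -102.1, 223.0]
tcp_rot: [0.337, 3.122, -0.0]
ft_force: [0.1, 0.7, -0.2]
opening: 64.3
gripper_force: 0.0
```

```bash
python3 t.py
python3 - <<'E'
from h import *
np.set_printoptions(precision=1,suppress=True)
ims={c:ctrl.get_image(c) for c in["side","scene","wrist"]}
i=ims["side"][160:280,200:340];j=ims["scene"][80:200,250:390]
w=cv2.resize(ims["wrist"],(448,280))
cv2.imwrite("pics/p6.png",np.vstack([cv2.resize(np.hstack([i,j]),(728,312),interpolation=cv2.INTER_CUBIC),cv2.copyMakeBorder(w,0,0,0,280,cv2.BORDER_CONSTANT)]))
t=np.radians(-14.1);X=np.array([np.cos(t),np.sin(t),0]);Y=np.array([-np.sin(t),np.cos(t),0]);o=np.array([622,-183,0])
for n,z in[("bin_lip",111),("rail_stop",125)]:
    for c in ims:
        for k in ctrl.spot_point(n,c)[:1]:
            p=atz(c,*k["centre"],z)-o;print(n,c,k["conf"],p@X,p@Y)
E
```

```text
15.2833 [ 535.847 -102.118  223.02 ] 167.66599330531096 tool F [0.045 0.685 0.192] T [-0.016 -0.017  0.012] tilt [0.002 0.   ]
bin_lip side 0.74 10.964681132583241 50.545797638491244
bin_lip scene 0.96 18.233542992419444 74.68624906064848
bin_lip wrist 0.66 14.784721592359677 58.36735704591585
rail_stop side 0.6 25.597805666608064 73.54298070189432
rail_stop scene 0.79 20.86622137599208 73.2450535641797
rail_stop wrist 0.68 24.041326180550257 76.16981527150435
```

View pics/p6.png

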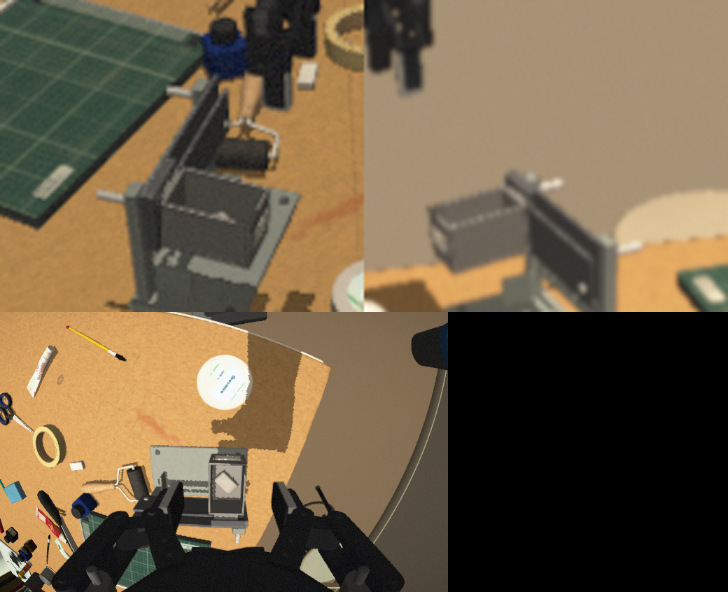

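The bin hangs square at the left end (side crop about 215,215) with the eraser inside. In the wrist view the lip is about 18 mm from the stop point, which is half the lip's width, so it is up against the stop.

```bash
python3 -c "
from plant import ctrl
print(ctrl.sign_off())"
```

```text
the job is handed in; nothing more can be done
None
```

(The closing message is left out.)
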